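# Overhang a plate on the ledge for edge dressing

## Robot

A 7-joint arm with a two-finger parallel gripper is mounted at the origin on a cart in front of the work surface, level with it; the furniture and walls round the work are solid. World frame = base frame: x ahead of the robot, y to its left, z up, the work surface at z = 0. Lengths are in m, angles in degrees, forces in N, time in s.
With the tool pointing down it reaches from about 0.35 to 0.9 m from the base axis. Payload 7.2 kg.
Tool frame: the origin (TCP) lies midway between the tips of the shut fingers; the grasp point (between the pads) lies 19 mm behind it; z points along the fingers, y is the line along which they close (so a half turn about z gives the same grasp; the last joint's range is limited). The gripper opens to 85 mm and grips with 20 to 120 N. Pads are 22 mm wide; open, the fingers measure 114 mm over their backs; the gripper's body (76 mm by 85 mm) begins 54 mm behind the grasp point. The pads swing forward as they close: fully open they stand 13 mm farther back than shut.
Start: joints at [-73.808, 23.554, -0.728, 91.456, 0.321, 64.991, -4.71], TCP at [0.215, 0.587, 0.231] pointing down, gripper open.
Joint ranges: [-169.25, 169.25], [-16.82, 113.86], [-84.01, 82.57], [7.8, 145.47], [-59.2, 239.2], [7.22, 106.19], [-163.78, 163.78]. Speed limits (degrees/s): [136.94, 136.94, 172.46, 172.46, 180, 180, 180].

## Interface

Orientations are given as a 3x3 rotation matrix whose columns are the frame's x, y, z axes.
In Python, from rig import arm gives the robot as it stands.
- The arm moves only by the tool jog_arm, never from a script. Its arguments are lists of equal length, an entry for each row: "gripper": the closure in counts, from 0 (fully open) to 255 (shut); "offset": the shift along the tool's x, y, z in cm, a list of three; "rotation": the turn, a rotation vector about the tool's x, y, z in rad, a list of three. A call has exactly 10 rows; each row shifts and turns the commanded pose from where the row before left it, along the tool's axes as they then stand; what a row does not reach is not made up. A row lasts 1/12 s, in which the tool goes at most 41.7 mm and 7.16 degrees, less where a joint would pass 70% of its speed; a pose out of reach is approached as far as the arm can. A call is refused whole if a number of a shift passes 4.17 or a number of a turn 0.125, either way. A call with a gripper value outside its range is refused whole. The fingers move at their own pace and stop on an object; "squeeze" is the grip in N (left out, the last holds). Time passes only in rows, so rows that do not move let the fingers close, or fill a call up. It gives the time, the measured TCP pose, the force, the opening and the grip force at its end, in the units of the state.
- arm.observe(): the state, without advancing time (a new reading comes with each control period).
- arm.grab_frame(name): name is "scene" or "top" or "wrist"; returns a dict with "image" (400x640x3 uint8, red, green, blue), "camera_matrix" (3x3 intrinsics, pixels), "view" (4x4, takes a point from world to camera coordinates). Camera axes: x right, y up, looking along -z (the intrinsics and any distortion apply to the point x, -y, -z); pixel columns grow to the right and rows downward; lengths in m; the calibration is good to about 2 mm. A picture is of the moment at which its call begins. There is no depth.
- arm.finish_job(): hands the job in; it is judged then, once.
The state is a dict: "time": time; "q": joint angles; "joint_velocities": joint speeds; "joint_torque": joint torques, N m; "tool_pos": TCP position; "ee_rot": TCP orientation; "ft_force": force on the tool from outside, world axes, zero at the start; "moment": the same for the moment, N m; "finger_gap": finger opening in m; "gripper_force": force on a finger pad.
Only numpy, scipy, OpenCV 4.12 (cv2) and the standard library are available. Lean on these libraries where they do the work, as an engineer would, in place of code of your own. Each camera call takes 0.05 s, during which the arm holds its last target. There are 200 camera calls.

## Task

Get the loose steel plate ready for dressing its edge, by pushing it with the fingertips, never lifting it off the ledge. First push it square and flush against the fence at the back of the green ledge, while it still lies wholly on the ledge; then push it along the fence towards the end marked with the yellow cap until about 30 mm of it overhangs that end of the ledge. Leave it lying there flat, still flush against the fence, and leave the nozzles and the nut alone.

Things in the scene. Friction and masses are not known exactly. Their poses are not given: they have to be found in the camera images.
- plate_rest: fixed green steel ledge on legs, 92 (x) by 220 mm (y). Origin: centre of its underside, on the table; z up, x towards the fence, y along the ledge. Flat top 40 mm up, ends at y = -110 and +110 mm, front edge at x = -46 mm, open at front and ends. Fence at the back: face at x = +34 mm, 12 mm thick, 10 mm above the top, full length. Flush plate: its centre at x = +9 mm.
- plate: loose bare grey steel plate, 50 mm (its x) by 100 mm (its y) by 6 mm thick, about 0.24 kg (varies), lying flat on the ledge with its long side roughly along the fence and 10 to 18 mm (at its centre) off it, somewhat turned. Origin at the centre of its underside, z up.
- yellow_cap: small fixed yellow block, 14 by 30 by 12 mm, on top of the fence at the end of the ledge over which the plate shall overhang (at y = +94 or -94 mm of the ledge, differing from start to start). Origin at the centre of its underside, 50 mm above the table.
- grey_cap: the same block in grey, fixed on the fence at the other end. Origin at the centre of its underside.
- nozzle_a: loose brass gas nozzle standing on the table behind the fence, 23 mm wide, 52 mm high; origin at the centre of its underside. Leave alone.
- nozzle_b: loose brass gas nozzle standing on the table behind the fence, 23 mm wide, 58 mm high; origin at the centre of its underside. Leave alone.
- copper_nozzle: loose copper-coloured gas nozzle standing on the table in front of the ledge, 23 mm wide, 46 mm high; origin at the centre of its underside. Leave alone.
- nut: loose steel hexagon nut lying on the table in front of the ledge, 29 mm wide, 13 mm high; origin at the centre of its underside. Leave alone.

How it is judged (in metres and radians):
On the way:
1. the plate is flush against the fence (centre within 4 mm of flush, within 0.06 rad) while wholly on the ledge (x of plate in the frame of plate_rest above 0.005 m and angle between the x axis of plate and the x axis of plate_rest, either way round below 0.06 rad and y of plate in the frame of plate_rest between -0.062 and 0.062 m and height (world z) of plate between 0.037 and 0.043 m and angle between plate's own z axis and vertical below 0.05 rad), for 0.2 s.
At the end, for the whole second after the job is handed in: The plate overhangs the ledge's end at the yellow cap by 18 to 42 mm, lies flat on the ledge at rest, flush with the fence (centre within 5 mm of flush, turned by no more than 0.08 rad); the nozzles and the nut are within 10 mm of where they stood (((y of yellow_cap in the frame of plate_rest above 0 m and y of plate in the frame of plate_rest between 0.078 and 0.102 m) or (y of yellow_cap in the frame of plate_rest below 0 m and y of plate in the frame of plate_rest between -0.102 and -0.078 m)) and x of plate in the frame of plate_rest above 0.004 m and angle between the x axis of plate and the x axis of plate_rest, either way round below 0.08 rad and height (world z) of plate between 0.037 and 0.043 m and angle between plate's own z axis and vertical below 0.05 rad and linear speed of plate below 0.01 m/s and distance of each of nozzle_a, nozzle_b, copper_nozzle, nut from where it was at the start of the episode below 0.01 m); the robot touches nothing.
It fails at once if the plate is lifted (8 mm) or tipped (height (world z) of plate above 0.048 m or angle between plate's own z axis and vertical above 0.2 rad).
It fails at once if the plate has fallen off the ledge (height (world z) of plate below 0.032 m).
It fails at once if a nozzle or the nut is moved by more than 10 mm or knocked over (distance of any of nozzle_a, nozzle_b, copper_nozzle, nut from where it was at the start of the episode above 0.01 m or angle between any of nozzle_a, nozzle_b, copper_nozzle, nut's own z axis and vertical above 0.3 rad).
It also fails if it takes over 48 s, if anything falls off the work surface, if the arm or the gripper's body presses on something with over 40 N, if the wrist force passes 120 N, or if a joint passes its speed limit or range.

## Working session

There is one attempt and no reset: what is moved stays moved. The work goes in short steps, Python scripts to look and compute and a tool call to move; the robot and the scene stay as the last step left them, time stands still between calls to the robot, and variables do not carry over. Pictures are saved under pics/ and viewed, at most 10 in all, crops included, and the job is handed in when it is done.

Besides the shell and the picture viewer there is one more tool, called after ">>>" as a command line: name --argument value ..., lists and objects as JSON in quotes. jog_arm: Moves the arm, as the interface text tells. Its arguments: {"type":"object","properties":{"gripper":{"type":"array"},"offset":{"type":"array"},"rotation":{"type":"array"},"squeeze":{"type":"number"}},"required":["gripper","offset","rotation"]}

```bash
mkdir -p pics; ls; python3 - <<'E'
from rig import arm
import cv2, numpy as np
s=arm.observe(); print(s['time'],s['tool_pos'],s['ee_rot'],s['finger_gap'])
for n in ['scene','top']:
    f=arm.grab_frame(n); cv2.imwrite(f'pics/{n}0.png',f['image'][:,:,::-1]); np.savez(f'pics/{n}0.npz',**{k:np.array(f[k]) for k in ['image','camera_matrix','view']}); print(list(f.keys()),f['camera_matrix'],f['view'])
E
```

```text
pics
0.0 [0.21463639 0.58645309 0.23044585] [[-9.39101474e-01  3.43639637e-01 -4.70507241e-04]
 [ 3.43639946e-01  9.39100187e-01 -1.55770053e-03]
 [-9.34342074e-05 -1.62452395e-03 -9.99998676e-01]] 0.08561238978079908
['image', 'camera_matrix', 'view'] [[500.22150795   0.         322.01979981]
 [  0.         500.22150795 202.44476227]
 [  0.           0.           1.        ]] [[-0.64318272 -0.76542843  0.02086408  0.32264317]
 [ 0.53482543 -0.42957564  0.72761702 -0.31136393]
 [-0.54797605  0.47914933  0.68566622 -0.6019434 ]
 [ 0.          0.          0.          1.        ]]
['image', 'camera_matrix', 'view'] [[403.21072388   0.         323.50729793]
 [  0.         403.21072388 200.36675871]
 [  0.           0.           1.        ]] [[ 0.0020945  -0.99992435  0.0121208  -0.00394079]
 [ 0.9827106   0.00430215  0.18509828 -0.52200942]
 [-0.18513643  0.01152355  0.98264526 -0.82822117]
 [ 0.          0.          0.          1.        ]]
```

View pics/top0.png

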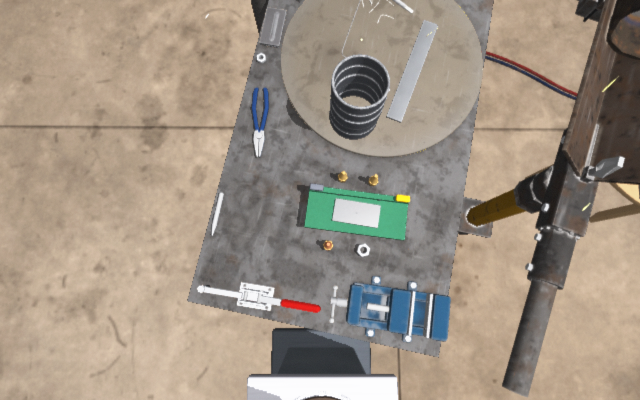

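View pics/scene0.png

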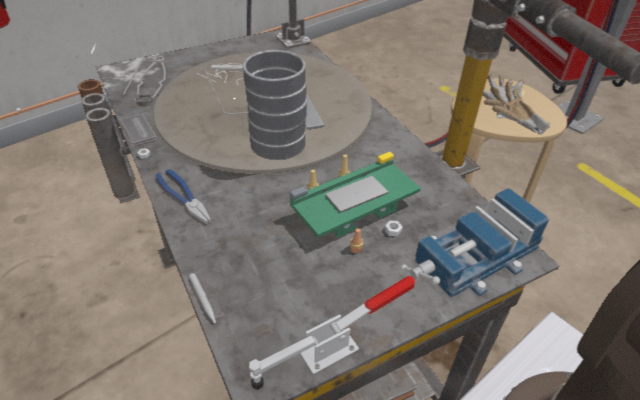

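The top view shows the green ledge around (357,213) with the fence on its far side, away from the robot. The yellow cap is at the right end (403,198) and the grey cap at (316,187). The plate is at (356,213), the copper nozzle at (327,245), the nut at (363,250), and the brass nozzles at (343,176) and (374,180).

```bash
cat > h.py <<'E'
import numpy as np, cv2
def ray(f,uv,z):
    K=np.array(f['camera_matrix']);V=np.array(f['view']);R=V[:3,:3];t=V[:3,3]
    c=-R.T@t; uv=np.atleast_2d(uv).astype(float)
    d=np.c_[(uv[:,0]-K[0,2])/K[0,0],-(uv[:,1]-K[1,2])/K[1,1],-np.ones(len(uv))]@R
    return c+d*((z-c[2])/d[:,2])[:,None]
def proj(f,P):
    K=np.array(f['camera_matrix']);V=np.array(f['view']);p=np.atleast_2d(P)@V[:3,:3].T+V[:3,3]
    return np.c_[K[0,0]*p[:,0]/-p[:,2]+K[0,2],K[1,1]*-p[:,1]/-p[:,2]+K[1,2]]
def biggest(m,open_=False):
    m=m.astype(np.uint8)
    cs,_=cv2.findContours(m,cv2.RETR_EXTERNAL,cv2.CHAIN_APPROX_NONE)
    return max(cs,key=cv2.contourArea)[:,0]
def rect(pts):  # xy -> centre, long-axis yaw, sizes
    (c,s,a)=cv2.minAreaRect(pts[:,:2].astype(np.float32)*1000)
    b=cv2.boxPoints((c,s,a)); e=b[1]-b[0]; e2=b[2]-b[1]
    l=e if np.hypot(*e)>np.hypot(*e2) else e2
    if l[1]<0:l=-l
    return np.array(c)/1000,np.degrees(np.arctan2(-l[0],l[1])),np.array(s)
def masks(f):
    h=cv2.cvtColor(np.ascontiguousarray(f['image']),cv2.COLOR_RGB2HSV)
    H,S,Vv=[h[:,:,i].astype(int) for i in range(3)]
    green=(H>60)&(H<95)&(S>110)&(Vv>50)
    cg=biggest(green); fill=np.zeros(H.shape,np.uint8); cv2.fillPoly(fill,[cg],1)
    plate=(fill>0)&(S<60)&(Vv>120)
    return green,cg,plate,biggest(plate),(H,S,Vv)
E
python3 - <<'E'
from h import *
for n in ['top','scene']:
    f=dict(np.load(f'pics/{n}0.npz')); g,cg,pl,cp,(H,S,V)=masks(f)
    print(n,'plate',rect(ray(f,cp,.046)),'green',rect(ray(f,cg,.04)))
    q=cv2.approxPolyDP(cv2.convexHull(cg.reshape(-1,1,2)),4,True)[:,0]
    print('hull',q.tolist(),ray(f,q,.04)[:,:2].round(4).tolist())
    for nm,m,z in [('yel',(H>22)&(H<35)&(S>180)&(V>150),.062),('brass',(H>8)&(H<22)&(S>110)&(V>70),.04)]:
        cs,_=cv2.findContours(m.astype(np.uint8),0,2)
        for c in cs:
            if cv2.contourArea(c)>15: 
                u=c[:,0].mean(0); print(nm,u,cv2.contourArea(c),ray(f,u,z)[0,:2].round(4))
f=dict(np.load('pics/top0.npz')); im=f['image'][150:270,280:440,::-1]
a=cv2.resize(im,None,fx=5,fy=5,interpolation=cv2.INTER_CUBIC)
cv2.imwrite('pics/topz.png',a)
E
```

```text
top plate (array([ 0.49591821, -0.0730423 ]), np.float32(-9.025563), array([100.14776611,  50.67768097])) green (array([ 0.49835059, -0.07419459]), np.float32(-7.3552623), array([218.10583496,  92.9966507 ]))
hull [[407, 204], [403, 239], [305, 226], [310, 190], [324, 187], [393, 196]] [[0.5163, -0.186], [0.4394, -0.1745], [0.4669, 0.0377], [0.5468, 0.0275], [0.5537, -0.0034], [0.5341, -0.1557]]
yel [402.45454545 197.90909091] 68.5 [ 0.5256 -0.1718]
brass [326.92857143 245.28571429] 53.0 [ 0.4253 -0.0099]
brass [497.31067961 212.23300971] 411.5 [ 0.4988 -0.3842]
brass [373.14285714 180.64285714] 56.0 [ 0.5687 -0.1125]
brass [342.93333333 175.86666667] 54.0 [ 0.5793 -0.0454]Traceback (most recent call last):
  File "<stdin>", line 3, in <module>
  File "h.py", line 26, in masks
    return green,cg,plate,biggest(plate),(H,S,Vv)
                          ~~~~~~~^^^^^^^
  File "h.py", line 13, in biggest
    return max(cs,key=cv2.contourArea)[:,0]
           ~~~^^^^^^^^^^^^^^^^^^^^^^^^
ValueError: max() iterable argument is empty
```

>>> jog_arm --gripper '[255,255,255,255,255,255,255,255,255,255]' --offset '[[0,0,0],[0,0,0],[-1.25,-2.5,0],[-1.25,-2.5,0],[-1.25,-2.5,0],[-1.25,-2.5,0],[-1.25,-2.5,0],[-1.25,-2.5,0],[-1.25,-2.5,0],[-1.25,-2.5,0]]' --rotation '[[0,0,-0.111],[0,0,-0.111],[0,0,0],[0,0,0],[0,0,0],[0,0,0],[0,0,0],[0,0,0],[0,0,0],[0,0,0]]'

```text
time: 0.93
tool_pos: [0.2884, 0.3742, 0.231]
ee_rot: [[-0.992, 0.128, -0.0], [0.128, 0.992, -0.0], [0.0, -0.0, -1.0]]
ft_force: [1.1, 0.5, -0.4]
finger_gap: 0.0002
gripper_force: 0.0
```

```bash
python3 - <<'E'
from h import *
f=dict(np.load('pics/top0.npz')); im=f['image'][150:270,280:440,::-1]
cv2.imwrite('pics/topz.png',cv2.resize(im,None,fx=5,fy=5,interpolation=cv2.INTER_CUBIC))
E
```

```text
(no output)
```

View pics/topz.png

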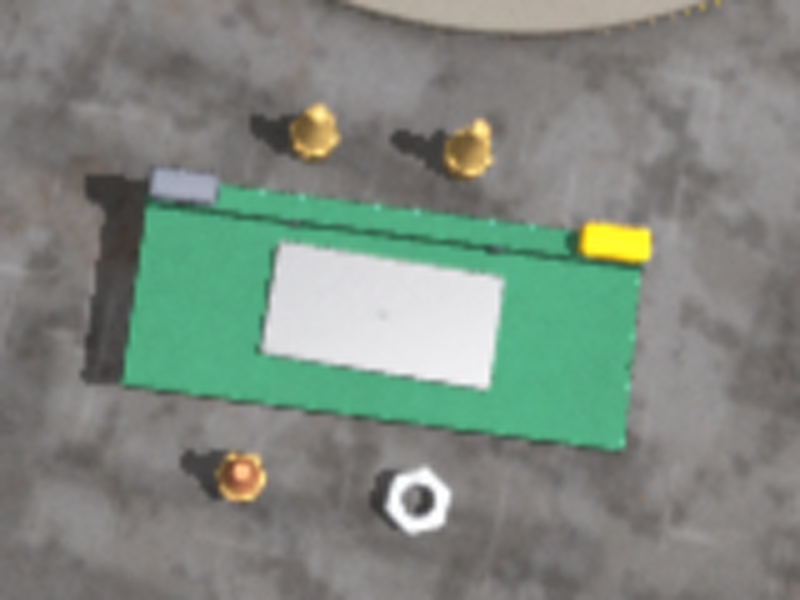

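The crop confirms the top view: the plate is turned slightly, its corners at (278,243), (503,278), (490,388) and (263,354) in the crop. The yellow cap is at the right (-y) end, and nothing stands on the ledge.

>>> jog_arm --gripper '[255,255,255,255,255,255,255,255,255,255]' --offset '[[-1.25,-2.5,0],[-1.25,-2.5,0],[-1.25,-2.5,0],[-1.25,-2.5,0],[-1.25,-2.5,0],[-1.25,-2.5,0],[-1.25,-2.5,0],[-1.25,-2.5,0],[-1.25,-2.5,0],[-1.25,-2.5,0]]' --rotation '[[0,0,0],[0,0,0],[0,0,0],[0,0,0],[0,0,0],[0,0,0],[0,0,0],[0,0,0],[0,0,0],[0,0,0]]'

```text
time: 1.77
tool_pos: [0.3801, 0.1103, 0.2312]
ee_rot: [[-0.992, 0.128, -0.0], [0.128, 0.992, 0.0], [0.0, 0.0, -1.0]]
ft_force: [0.5, 1.2, 0.0]
finger_gap: 0.0
gripper_force: 0.0
```

>>> jog_arm --gripper '[255,255,255,255,255,255,255,255,255,255]' --offset '[[-1.25,-2.5,0],[-1.25,-2.5,0],[-1.25,-2.5,0],[-1.25,-2.5,0],[-1.25,-2.5,0],[-1.25,-2.5,0],[-1.0,-1.7,0],[0,0,3],[0,0,3],[0,0,3]]' --rotation '[[0,0,0],[0,0,0],[0,0,0],[0,0,0],[0,0,0],[0,0,0],[0,0,0],[0,0,0],[0,0,0],[0,0,0]]'

```text
time: 2.6
tool_pos: [0.4432, -0.0653, 0.1404]
ee_rot: [[-0.992, 0.129, 0.001], [0.129, 0.992, 0.0], [-0.001, 0.0, -1.0]]
ft_force: [0.3, 0.5, -0.8]
finger_gap: -0.0004
gripper_force: 0.0
```

```bash
python3 - <<'E'
from rig import arm
from h import *
s=arm.observe(); print(s['time'],s['tool_pos'],s['ft_force'])
f=arm.grab_frame('wrist'); cv2.imwrite('pics/w1.png',f['image'][:,:,::-1]); np.savez('pics/w1.npz',**{k:np.array(f[k]) for k in ['image','camera_matrix','view']})
print(f['camera_matrix'],f['view'])
try:
    g,cg,pl,cp,_=masks(f); print('plate',rect(ray(f,cp,.046)),'bbox',cp.min(0),cp.max(0))
except Exception as e: print(e)
E
```

```text
2.6 [ 0.4431606  -0.06526805  0.14043839] [ 0.278968    0.54927773 -0.80831989]
[[281.00479169   0.         317.9407595 ]
 [  0.         281.00479169 198.17800105]
 [  0.           0.           1.        ]] [[ 1.28457524e-01  9.91714715e-01  7.67552366e-04  7.02680261e-03]
 [-9.51485261e-01  1.23464706e-01 -2.81837300e-01  4.39180530e-01]
 [-2.79596963e-01  3.54738070e-02  9.59461905e-01 -1.65084131e-01]
 [ 0.00000000e+00  0.00000000e+00  0.00000000e+00  1.00000000e+00]]
max() iterable argument is empty
```

View pics/w1.png

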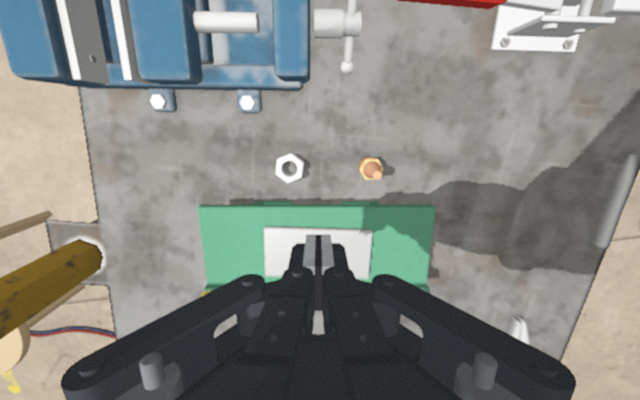

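The wrist view has image-up towards the robot. The ledge's front edge runs from (201,207) to (434,207), the plate's front edge from (264,228) to (372,231), and the fingertips are at about (318,240). The nut is at (290,168) and the copper nozzle at (371,168).

```bash
python3 - <<'E'
from h import *
f=dict(np.load('pics/w1.npz')); im=f['image']
h=cv2.cvtColor(im,cv2.COLOR_RGB2HSV).astype(int)
g=(h[...,0]>55)&(h[...,0]<95)&(h[...,1]>80)
C=np.array([.498,-.074]);X=np.array([.9917,-.1288]);Y=np.array([.1288,.9917])
L=lambda p:np.c_[(p[:,:2]-C)@X,(p[:,:2]-C)@Y].round(4)
# ledge front edge & plate front edge by column scans
fr=[];pf=[]
for u in list(range(206,430,4)):
    col=g[190:280,u]; r=np.flatnonzero(col)
    if len(r)<3: continue
    fr.append((u,190+r[0]-.5))
    nz=np.flatnonzero(~col[r[0]:r[0]+50])
    if 268<=u<=298 or 336<=u<=368:
        if len(nz): pf.append((u,190+r[0]+nz[0]-.5))
fr=np.array(fr);pf=np.array(pf)
for nm,p,z in (('ledge front',fr,.04),('plate front',pf,.046)):
    q=L(ray(f,p,z)); k=np.polyfit(q[:,1],q[:,0],1); print(nm,'x at y0',k[1],'slope deg',np.degrees(np.arctan(k[0])),'resid',np.std(q[:,0]-np.polyval(k,q[:,1])))
row=g[215]; r=np.flatnonzero(row[190:450])+190; e=np.array([[r[0]-.5,215],[r[-1]+.5,215]]); print('ledge ends y',L(ray(f,e,.04)),e[:,0])
row=g[240,:]; r=np.flatnonzero(row[190:450])+190; a=[u for u in r if u<290][-1]+.5; b=[u for u in r if u>345][0]-.5
print('plate ends y',L(ray(f,np.array([[a,240],[b,240]]),.046)),a,b)
print('tcp',L(np.array([[.44316,-.06527]])))
E
```

```text
ledge front x at y0 -0.0522064208139651 slope deg -0.07020364656022603 resid 0.001492300966021017
plate front x at y0 -0.03250823257615728 slope deg 1.6750484445893785 resid 0.00026220833794020636
ledge ends y [[-0.0414 -0.1059]
 [-0.0414  0.108 ]] [199.5 433.5]
plate ends y [[-0.0192 -0.0484]
 [-0.0192  0.0523]] 262.5 372.5
tcp [[-0.0555  0.0016]]
```

>>> jog_arm --gripper '[255,255,255,255,255,255,255,255,255,255]' --offset '[[0,0,1.5],[0,0,1.5],[0,0,1.5],[0,0,1.5],[0,0,1.5],[0,0,1.3],[0,0,0.5],[0,0,0.3],[0,0,0.1],[0,0,0]]' --rotation '[[0,0,0],[0,0,0],[0,0,0],[0,0,0],[0,0,0],[0,0,0],[0,0,0],[0,0,0],[0,0,0],[0,0,0]]'

```text
time: 3.48
tool_pos: [0.4434, -0.0647, 0.0448]
ee_rot: [[-0.992, 0.128, 0.001], [0.128, 0.992, 0.0], [-0.001, 0.0, -1.0]]
ft_force: [-0.1, 0.3, 0.1]
finger_gap: -0.0002
gripper_force: 0.0
```

>>> jog_arm --gripper '[255,255,255,255,255,255,255,255,255,255]' --offset '[[0,0,0.1],[0,0,0],[-0.15,0,0],[-0.15,0,0],[-0.15,0,0],[-0.15,0,0],[-0.15,0,0],[-0.15,0,0],[0,0,0],[0,0,0]]' --rotation '[[0,0,0],[0,0,0],[0,0,0],[0,0,0],[0,0,0],[0,0,0],[0,0,0],[0,0,0],[0,0,0],[0,0,0]]'

```text
time: 4.32
tool_pos: [0.4519, -0.066, 0.0432]
ee_rot: [[-0.992, 0.128, -0.0], [0.128, 0.992, -0.0], [0.0, -0.0, -1.0]]
ft_force: [0.2, -0.1, 0.4]
finger_gap: 0.0002
gripper_force: 0.0
```

>>> jog_arm --gripper '[255,255,255,255,255,255,255,255,255,255]' --offset '[[-0.1,0,0.05],[-0.1,0,0],[-0.1,0,0],[-0.1,0,0],[-0.1,0,0],[-0.1,0,0],[-0.1,0,0],[-0.1,0,0],[-0.1,0,0],[-0.1,0,0]]' --rotation '[[0,0,0],[0,0,0],[0,0,0],[0,0,0],[0,0,0],[0,0,0],[0,0,0],[0,0,0],[0,0,0],[0,0,0]]'

```text
time: 5.15
tool_pos: [0.4613, -0.0671, 0.0426]
ee_rot: [[-0.992, 0.128, -0.001], [0.128, 0.992, 0.0], [0.001, 0.0, -1.0]]
ft_force: [-2.6, -0.3, 1.1]
finger_gap: 0.0002
gripper_force: 1.1
```

>>> jog_arm --gripper '[255,255,255,255,255,255,255,255,255,255]' --offset '[[-0.08,0,0],[-0.08,0,0],[-0.08,0,0],[-0.08,0,0],[-0.08,0,0],[-0.08,0,0],[-0.08,0,0],[-0.08,0,0],[-0.08,0,0],[-0.08,0,0]]' --rotation '[[0,0,0],[0,0,0],[0,0,0],[0,0,0],[0,0,0],[0,0,0],[0,0,0],[0,0,0],[0,0,0],[0,0,0]]'

```text
time: 5.98
tool_pos: [0.4698, -0.0682, 0.0428]
ee_rot: [[-0.992, 0.128, 0.0], [0.128, 0.992, 0.0], [-0.0, 0.0, -1.0]]
ft_force: [-1.8, 0.1, -0.5]
finger_gap: 0.0
gripper_force: 0.7
```

>>> jog_arm --gripper '[255,255,255,255,255,255,255,255,255,255]' --offset '[[-0.05,0,0],[-0.05,0,0],[-0.05,0,0],[-0.05,0,0],[-0.05,0,0],[-0.05,0,0],[-0.05,0,0],[0,0,0],[0,0,0],[0,0,0]]' --rotation '[[0,0,0],[0,0,0],[0,0,0],[0,0,0],[0,0,0],[0,0,0],[0,0,0],[0,0,0],[0,0,0],[0,0,0]]'

```text
time: 6.82
tool_pos: [0.4713, -0.0687, 0.0425]
ee_rot: [[-0.992, 0.129, -0.004], [0.129, 0.992, 0.001], [0.004, 0.0, -1.0]]
ft_force: [-7.7, -0.3, 5.2]
finger_gap: 0.0003
gripper_force: 4.0
```

>>> jog_arm --gripper '[255,255,255,255,255,255,255,255,255,255]' --offset '[[-0.05,0,0],[-0.05,0,0],[-0.05,0,0],[-0.05,0,0],[0,0,0],[0,0,0],[0,0,0],[0,0,0],[0,0,0],[0,0,0]]' --rotation '[[0,0,0],[0,0,0],[0,0,0],[0,0,0],[0,0,0],[0,0,0],[0,0,0],[0,0,0],[0,0,0],[0,0,0]]'

```text
time: 7.65
tool_pos: [0.4714, -0.0687, 0.0422]
ee_rot: [[-0.992, 0.129, -0.007], [0.129, 0.992, 0.001], [0.007, 0.0, -1.0]]
ft_force: [-12.5, 0.1, 8.5]
finger_gap: -0.0
gripper_force: 6.4
```

```bash
cat > look.py <<'E'
import sys
from rig import arm
from h import *
n=sys.argv[1]; C=np.array([.498,-.074]);X=np.array([.9917,-.1288]);Y=np.array([.1288,.9917])
f=arm.grab_frame('top'); im=np.ascontiguousarray(f['image'])
cv2.imwrite(f'pics/{n}.png',cv2.resize(im[150:270,280:440,::-1],None,fx=5,fy=5,interpolation=cv2.INTER_CUBIC))
f=arm.grab_frame('scene'); im=np.ascontiguousarray(f['image'])
cv2.imwrite(f'pics/{n}s.png',cv2.resize(im[140:260,270:430,::-1],None,fx=5,fy=5,interpolation=cv2.INTER_CUBIC))
E
python3 look.py flush
```

```text
(no output)
```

View pics/flushs.png

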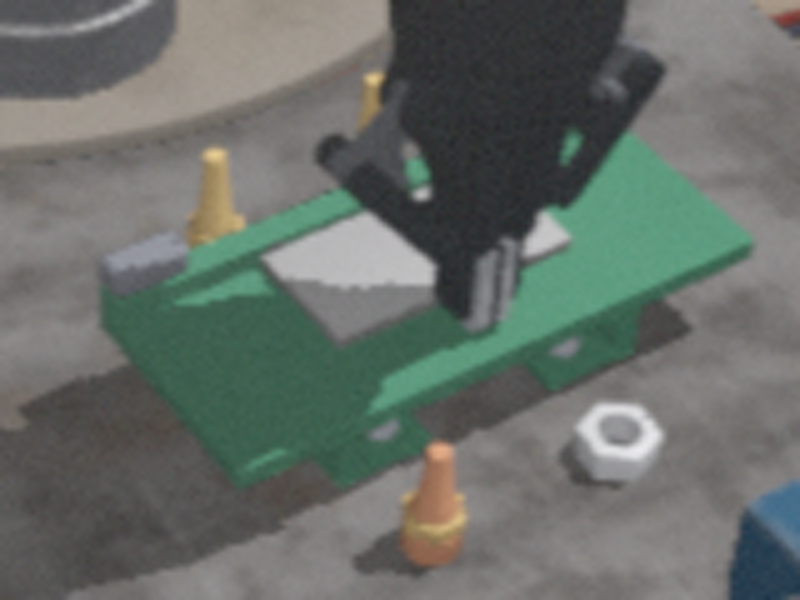

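The scene crop shows the plate parallel to the fence, its back edge tight against it (near corner at (262,262)). The fingertips are at the middle of its front edge, and the force has risen to 12 N with no further motion, so the plate is flush.

>>> jog_arm --gripper '[255,255,255,255,255,255,255,255,255,255]' --offset '[[0.6,0,0],[0.7,0,0],[0.7,0,0],[0,0,-1.3],[0,0,-1.5],[0,0,-1.5],[-1.3,2.0,0],[-1.3,2.0,0],[-1.3,2.0,0],[-1.3,2.0,0]]' --rotation '[[0,0,0],[0,0,0],[0,0,0],[0,0,0],[0,0,0],[0,0,0],[0,0,0],[0,0,0],[0,0,0],[0,0,0]]'

```text
time: 8.58
tool_pos: [0.5183, 0.0074, 0.0863]
ee_rot: [[-0.992, 0.129, 0.002], [0.129, 0.992, 0.001], [-0.002, 0.001, -1.0]]
ft_force: [-0.7, -0.5, 0.1]
finger_gap: -0.0001
gripper_force: 0.0
```

```bash
python3 - <<'E'
from rig import arm
from h import *
C=np.array([.498,-.074]);X=np.array([.9917,-.1288]);Y=np.array([.1288,.9917])
p=arm.observe()['tool_pos']; d=np.array(p[:2])-C; print(d@X,d@Y,p[2])
E
python3 look.py flush2
```

```text
0.009623045796744233 0.0832975192115698 0.08630537309500973
```

View pics/flush2s.png

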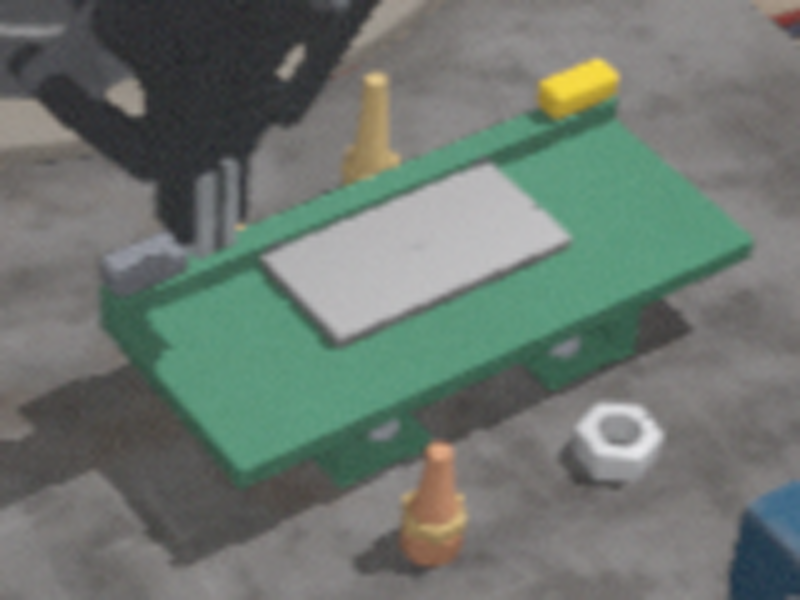

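The plate lies flush, with corners at (262,262), (492,163), (571,240) and (340,343) in the crop. The fingertips hover beyond its +y end, and the nut and nozzles have not moved.

>>> jog_arm --gripper '[255,255,255,255,255,255,255,255,255,255]' --offset '[[0,0,1.2],[0,0,1.2],[0,0,1.0],[0,0,0.5],[0,0,0.3],[0,0,0.1],[0,0,0],[0,-0.2,0],[0,-0.2,0],[0,-0.2,0]]' --rotation '[[0,0,0],[0,0,0],[0,0,0],[0,0,0],[0,0,0],[0,0,0],[0,0,0],[0,0,0],[0,0,0],[0,0,0]]'

```text
time: 9.52
tool_pos: [0.5167, 0.0001, 0.0432]
ee_rot: [[-0.992, 0.128, 0.001], [0.128, 0.992, 0.0], [-0.001, 0.0, -1.0]]
ft_force: [-0.3, 0.6, 0.2]
finger_gap: -0.0005
gripper_force: 0.0
```

```bash
cat > m.py <<'E'
import sys
from rig import arm
from h import *
C=np.array([.498,-.074]);X=np.array([.9917,-.1288]);Y=np.array([.1288,.9917])
f=arm.grab_frame('scene'); im=np.ascontiguousarray(f['image'])
h=cv2.cvtColor(im,cv2.COLOR_RGB2HSV).astype(int)
q=np.zeros(im.shape[:2],np.uint8)   # search window: the ledge top and 60 mm past its -y end
w=np.array([[a,b] for a,b in ((-.046,.11),(.033,.11),(.033,-.17),(-.046,-.17))])
P=np.c_[C+w[:,:1]*X+w[:,1:]*Y,np.full(4,.046)]
cv2.fillPoly(q,[proj(f,P).round().astype(int)],1)
m=(q>0)&(h[...,1]<45)&(h[...,2]>(int(sys.argv[1]) if len(sys.argv)>1 else 130))
c=biggest(m); p=ray(f,c,.046); L=np.c_[(p[:,:2]-C)@X,(p[:,:2]-C)@Y]
print('plate centre,yaw,size',rect(L)); 
p=arm.observe()['tool_pos']; d=np.array(p[:2])-C; print('tcp',d@X,d@Y,p[2],arm.observe()['time'],arm.observe()['ft_force'])
E
python3 m.py
```

```text
plate centre,yaw,size (array([0.00749824, 0.00126141]), np.float32(-0.21904838), array([100.47950745,  51.57707977]))
tcp 0.008970619918052048 0.07536174709191391 0.04314489493263576 9.5667 [ 0.29244428 -1.14392245 -0.16204061]
```

>>> jog_arm --gripper '[255,255,255,255,255,255,255,255,255,255]' --offset '[[0,-0.2,0.05],[0,-0.2,0],[0,-0.2,0],[0,-0.2,0],[0,-0.2,0],[0,-0.3,0],[0,-0.3,0],[0,-0.4,0],[0,-0.4,0],[0,-0.4,0]]' --rotation '[[0,0,0],[0,0,0],[0,0,0],[0,0,0],[0,0,0],[0,0,0],[0,0,0],[0,0,0],[0,0,0],[0,0,0]]'

```text
time: 10.4
tool_pos: [0.5128, -0.0276, 0.0423]
ee_rot: [[-0.992, 0.128, -0.0], [0.128, 0.992, 0.0], [0.0, 0.0, -1.0]]
ft_force: [0.9, 1.0, -1.5]
finger_gap: 0.0002
gripper_force: 0.7
```

```bash
python3 m.py; python3 look.py p1
```

```text
plate centre,yaw,size (array([ 0.00754772, -0.00753798]), np.float32(-0.39700514), array([101.48241425,  51.50819778]))
tcp 0.008665065474353115 0.04686089402605795 0.04229774515265092 10.45 [ 0.76447703 -0.14102192 -0.48215295]
```

View pics/p1s.png

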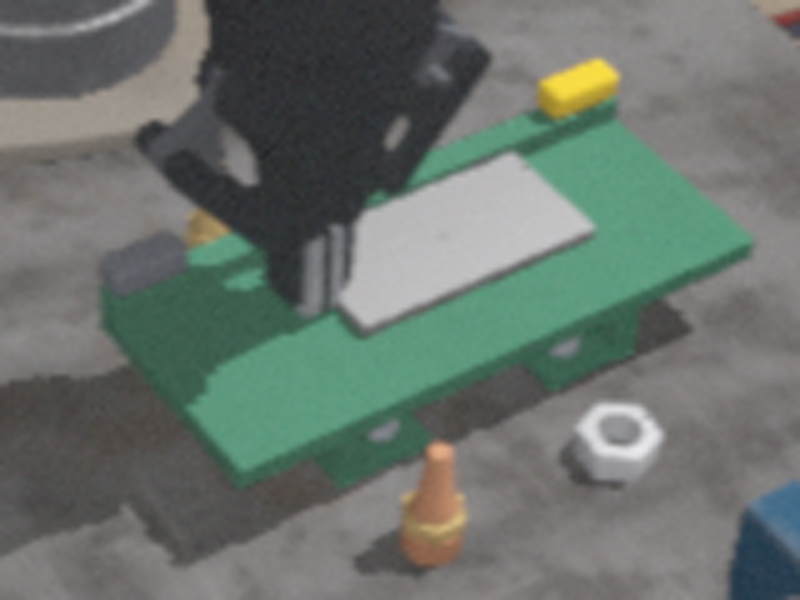

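The fingertips press on the plate's +y end at about (325,290). Its far corner moved from (571,240) to (595,232), and it is still flush and square.

>>> jog_arm --gripper '[255,255,255,255,255,255,255,255,255,255]' --offset '[[0,-0.3,0],[0,-0.5,0],[0,-0.5,0],[0,-0.5,0],[0,-0.5,0],[0,-0.5,0],[0,-0.5,0],[0,-0.5,0],[0,-0.5,0],[0,-0.5,0]]' --rotation '[[0,0,0],[0,0,0],[0,0,0],[0,0,0],[0,0,0],[0,0,0],[0,0,0],[0,0,0],[0,0,0],[0,0,0]]'

```text
time: 11.38
tool_pos: [0.5066, -0.0756, 0.0423]
ee_rot: [[-0.992, 0.129, -0.0], [0.129, 0.992, 0.0], [0.0, 0.0, -1.0]]
ft_force: [-0.1, 1.3, -0.4]
finger_gap: 0.0002
gripper_force: 0.6
```

```bash
python3 m.py; python3 look.py p2
```

```text
plate centre,yaw,size (array([ 0.00736506, -0.06810988]), np.float32(-0.03093599), array([124.95346069,  51.33777618]))
tcp 0.008690320386834115 -0.0016571907580218705 0.042336724337966716 11.4333 [ 0.46469627  0.33346503 -0.7882126 ]
```

View pics/p2s.png

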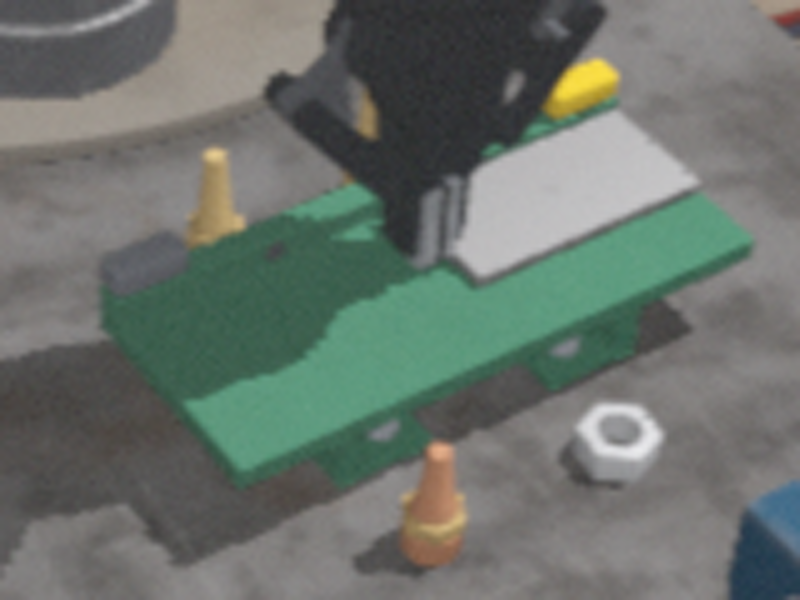

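The plate has slid to the yellow end, still flush. Its front corners are at (487,282) and (700,185) in the crop, with its leading edge just at the ledge end.

>>> jog_arm --gripper '[255,255,255,255,255,255,255,255,255,255]' --offset '[[0,-0.3,0],[0,-0.5,0],[0,-0.5,0],[0,-0.5,0],[0,-0.5,0],[0,-0.3,0],[0,-0.2,0],[0,-0.1,0],[0,0,0],[0,0,0]]' --rotation '[[0,0,0],[0,0,0],[0,0,0],[0,0,0],[0,0,0],[0,0,0],[0,0,0],[0,0,0],[0,0,0],[0,0,0]]'

```text
time: 12.37
tool_pos: [0.503, -0.104, 0.0423]
ee_rot: [[-0.992, 0.129, 0.0], [0.129, 0.992, -0.0], [-0.0, -0.0, -1.0]]
ft_force: [1.1, 0.4, -0.1]
finger_gap: 0.0004
gripper_force: 0.0
```

```bash
python3 m.py 170; python3 look.py p3; python3 - <<'E'
from h import *
C=np.array([.498,-.074]);X=np.array([.9917,-.1288]);Y=np.array([.1288,.9917])
f=dict(np.load('pics/scene0.npz')); uv=np.array([[487,282],[700,185]])/5+[270,140]
p=ray(f,uv,.046)[:,:2]-C; print('p2 front corners x,y',np.c_[p@X,p@Y])
E
```

```text
plate centre,yaw,size (array([ 0.00709632, -0.08596956]), np.float32(0.12160704), array([48.5723114 , 96.93640137]))
tcp 0.008829096645262543 -0.029019843022304127 0.04229633790766333 12.4167 [-0.01716409  0.44089181 -0.20270942]
p2 front corners x,y [[-0.02179764 -0.00848334]
 [-0.02013878 -0.10589535]]
```

View pics/p3s.png

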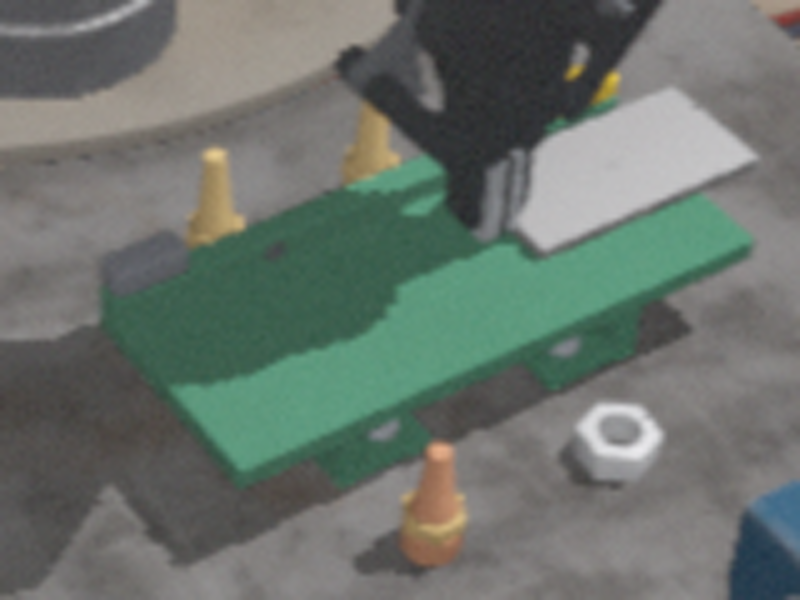

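The plate now overhangs the yellow end, with front corners at (545,252) and (760,158) in the crop, and is still flush. One more small push, then back off.

>>> jog_arm --gripper '[255,255,255,255,255,255,255,255,255,255]' --offset '[[0,-0.15,0],[0,-0.15,0],[0,0,0],[0,0.3,0],[0,0.6,0],[0,0.8,0],[0,0,-1.5],[0,0,-2],[0,0,-2],[0,2,-2]]' --rotation '[[0,0,0],[0,0,0],[0,0,0],[0,0,0],[0,0,0],[0,0,0],[0,0,0],[0,0,0],[0,0,0],[0,0,0]]'

```text
time: 13.35
tool_pos: [0.5067, -0.0727, 0.1182]
ee_rot: [[-0.991, 0.133, -0.0], [0.133, 0.991, -0.002], [0.0, -0.002, -1.0]]
ft_force: [0.1, -0.8, 0.3]
finger_gap: 0.0001
gripper_force: 0.0
```

>>> jog_arm --gripper '[255,255,255,255,255,255,255,255,255,255]' --offset '[[0,3,-1],[0,3,-1],[0,3,0],[0,3,0],[0,3,0],[0,3,0],[0,3,0],[0,2,0],[0,0,0],[0,0,0]]' --rotation '[[0,0,0],[0,0,0],[0,0,0],[0,0,0],[0,0,0],[0,0,0],[0,0,0],[0,0,0],[0,0,0],[0,0,0]]'

```text
time: 14.18
tool_pos: [0.5363, 0.1601, 0.137]
ee_rot: [[-0.992, 0.125, -0.0], [0.125, 0.992, -0.0], [0.0, -0.0, -1.0]]
ft_force: [-0.5, -0.7, -0.4]
finger_gap: 0.0001
gripper_force: 0.0
```

```bash
python3 m.py 170; python3 look.py end; python3 - <<'E'
from rig import arm
from h import *
C=np.array([.498,-.074]);X=np.array([.9917,-.1288]);Y=np.array([.1288,.9917])
f=arm.grab_frame('top'); h=cv2.cvtColor(np.ascontiguousarray(f['image']),cv2.COLOR_RGB2HSV).astype(int)
w=np.zeros(h.shape[:2],bool); w[185:245,355:430]=1
c=biggest(w&(h[...,1]<40)&(h[...,2]>170)); p=ray(f,c,.046)[:,:2]-C; print('top plate',rect(np.c_[p@X,p@Y]))
g,cg=None,biggest((h[...,0]>55)&(h[...,0]<95)&(h[...,1]>80)); p=ray(f,cg,.04)[:,:2]-C; L=np.c_[p@X,p@Y]; s=L[(L[:,0]>-.044)&(L[:,0]<-.028)]; print('green y ends near front',s[:,1].min(),s[:,1].max())
E
```

```text
plate centre,yaw,size (array([ 0.00726107, -0.08820169]), np.float32(-0.021119148), array([97.61354828, 48.7204628 ]))
tcp 0.008140023941267303 0.23544334594851293 0.13705822937617648 14.2333 [ 0.31835776 -0.0107452   0.10058584]
top plate (array([ 0.01244918, -0.10003197]), np.float32(-22.80026), array([126.40624237,  97.88298798]))
green y ends near front -0.10917897333856684 0.10951026725693336
```

View pics/end.png

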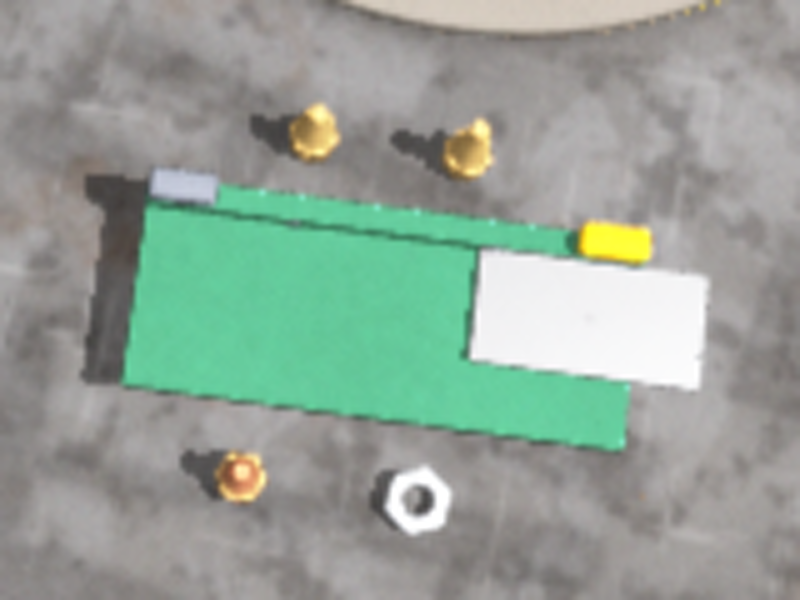

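The final top view shows the plate flush along the fence. Its front right corner is at (698,388) and the ledge end at (628,385), about 30 mm of overhang, and the nut and nozzles are where they were. (The top-view mask merged with its surroundings, so I read the overhang from the picture. The scene view gives the plate's y as -88 mm and its yaw as 0.)

```bash
python3 -c "
from rig import arm
print(arm.finish_job())"
```

```text
the job is handed in; nothing more can be done
None
```

The job is handed in: the plate lies flat and flush against the fence, overhanging the yellow-cap end by about 30 mm by my camera measurements, with the nozzles and nut untouched; no verdict came back from the judging.

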